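# Shift the bench mixer into the green gear

## Robot

A 6-joint arm with a two-finger parallel gripper is mounted at the origin on the work surface. World frame = base frame: x ahead of the robot, y to its left, z up, the work surface at z = 0. Lengths are in m, angles in rad, forces in N, time in s.
With the tool pointing down it reaches from about 0.35 to 0.975 m from the base axis. Payload 4.9 kg.
Tool frame: the origin (TCP) lies on the centre line of the jaws, within the pads' length; the fingertips stand 25 mm ahead of it and the grasp point (between the pads) lies 6 mm ahead of it; z points along the fingers, y is the line along which they close (so a half turn about z gives the same grasp; the last joint's range is limited). The gripper opens to 85 mm and grips with 20 to 120 N. Pads are 22 mm wide; open, the fingers measure 114 mm over their backs; the gripper's body (76 mm by 85 mm) begins 54 mm behind the grasp point. The pads swing forward as they close: fully open they stand 13 mm farther back than shut.
Start: joints at [-1.365, 0.053, 1.613, -0, 1.476, -0.119], TCP at [0.199, -0.592, 0.256] pointing down, gripper open.
Joint ranges: [-3.01, 3.01], [-1.01, 2.22], [0.06, 2.58], [-1.02, 4.17], [0.09, 2.62], [-3.14, 3.14]. Speed limits (rad/s): [2.57, 2.57, 3.14, 3.14, 3.14, 3.14].

## Interface

Orientations are given as a unit quaternion [w, x, y, z].
In Python, from plant import state, grab_frame, get_calibration, job gives the robot as it stands. The module is installed in compiled form; this text tells all that it offers.
- The arm moves only by the tool move_arm, never from a script. Its argument "targets" is a list that holds one entry, the list of rows, each a list of 5 numbers: the opening in per cent of the stroke, from 0 (shut) to 100 (fully open), then the shift along the tool's x, y, z as a fraction of full scale, then the turn about the tool's z as a fraction of full scale. A call has 1 to 5 rows; each row shifts and turns the commanded pose from where the row before left it, along the tool's axes as they then stand; what a row does not reach is not made up. Full scale, the value 1, is 0.6 m for a shift and 6 degrees for a turn. A row lasts 1/12 s, in which the tool goes at most 41.7 mm and 7.16 degrees, less where a joint would pass 70% of its speed; a pose out of reach is approached as far as the arm can. A call with a number of a shift or a turn outside -1 to 1 is refused whole. A call with a gripper value outside its range is refused whole. The fingers move at their own pace and stop on an object; the grip force is fixed at half the most. Time passes only in rows, so rows that do not move let the fingers close. It gives the time, the measured TCP pose, the force, the opening and the grip force at its end, in the units of the state.
- state(): the state, without advancing time (a new reading comes with each control period).
- grab_frame(name): name is "side" or "top" or "wrist"; returns the picture (400x640x3 uint8, red, green, blue); there is no depth.
- get_calibration(name): a dict with "vertical_fov" (degrees; the focal length in pixels is half the picture's height over the tangent of half this angle, whatever the lens; pixels are square), "cx", "cy" (the principal point, pixels), "dist_coeffs" ([k1, k2, p1, p2, k3] as OpenCV has them; the pictures are not rectified), "R" (3x3) and "t" (3): a world point X has camera coordinates R X + t. Camera axes: x right, y down, z forward; pixel columns grow to the right and rows downward; lengths in m; the calibration is good to about 2 mm. A picture is of the moment at which its call begins: read the wrist's pose just before it. get_calibration takes no time and is no camera call; for the wrist camera it gives the pose at the moment of the call.
- job.job_done(): hands the job in; it is judged then, once.
The state is a dict: "time": time; "joint_pos": joint angles; "joint_vel": joint speeds; "joint_efforts": joint torques, N m; "tool_pos": TCP position; "tool_rot": TCP orientation; "contact_force": force on the tool from outside, world axes, zero at the start; "ft_torque": the same for the moment, N m; "gripper_width": opening from 0.0 (shut) to 1.0 (fully open); "grasp_force": force on a finger pad.
Only numpy, scipy, OpenCV 4.12 (cv2) and the standard library are available. Lean on these libraries where they do the work, as an engineer would, in place of code of your own. Each camera call takes 0.05 s, during which the arm holds its last target. There are 200 camera calls.

## Task

Set the bench mixer to its green speed: with the fingers shut, push its red gear lever along its slot to the crossbar, across, and fully home into the outer slot marked by the green tag, then come clear of it. Only push the lever with the outside of the fingers, never take it between them; do not run it into a slot with another colour, and leave everything else on the bench where it is.

Things in the scene. Friction and masses are not known exactly. Their poses are not given: they have to be found in the camera images.
- gate_center (a point): Centre of the selector gate, on the top face of its steel plate, 120 mm above the bench. x runs along the slots, y along the crossbar, z up. Double H: three slots along x at y = -28, 0, +28 mm, joined by one crossbar at x = 0. All 16 mm wide, for a 12 mm stem; the teeth between slots have round noses that guide the stem in. Stem fully home at x about +27 or -27 mm.
- mixer_bowl (a point): Centre of the rim of the white mixer's steel bowl: 275 mm to +y of gate_center, outer radius 118 mm, rim 140 mm above the bench, a short post in it below the rim. The mixer is fixed; its x axis is turned up to 0.35 rad either way from straight away from the robot. Its control housing under the gate is 240 x 240 mm, top at 112 mm; its base is 30 mm high, 250 mm wide.
- lever_grip (a point): Centre of the red plastic grip of the gear lever: rounded cylinder 34 mm across, 55 mm tall (28 mm below to 27 mm above this point), 160 mm from the lever's pivot, which is fixed 90 mm below gate_center. A 12 mm steel stem runs below it through the gate. z axis: up along the lever. Upright, this point is 190 mm above the bench; it swings about 47 mm from the middle to each stop.
- lever_neck (a point): Point on the lever's axis 90 mm from the pivot: where the stem passes the gate plate, at gate_center when the lever is upright.
- lever (a joint): Tilt of the lever along the slots, rad: 0 in the crossbar, positive towards +x of gate_center, stops at -0.30 and +0.30, which are fully home in a slot. Stiff hinge: stays where it is left; about 1.5 to 2 N at the grip moves it.
- cross (a joint): Tilt of the lever along the crossbar, rad: 0 in the middle slot, positive towards +y of gate_center, stops at -0.30 and +0.30 (the outer slots). Same stiffness. Moves freely while joint lever is within 0.02 rad of 0; up to about 0.07 the round noses guide it to the crossbar; beyond, the teeth block it, with 0.02 rad of play. At the start the lever is in the middle slot (cross 0), anywhere along it.
- tag_green: Green round tag, 20 mm across, 3 mm thick, fixed on the gate plate just beyond the end of one outer slot: at (+-50, +-28) mm from gate_center along its axes. Which colour is at which outer slot varies. Origin: centre of its underside. It marks the slot wanted: the lever fully home there has lever_neck about 24 mm from it horizontally.
- tag_blue: Blue round tag, 20 mm across, 3 mm thick, fixed on the gate plate just beyond the end of one outer slot: at (+-50, +-28) mm from gate_center along its axes. Which colour is at which outer slot varies. Origin: centre of its underside. It marks a slot that is not wanted.
- tag_yellow: Yellow round tag, 20 mm across, 3 mm thick, fixed on the gate plate just beyond the end of one outer slot: at (+-50, +-28) mm from gate_center along its axes. Which colour is at which outer slot varies. Origin: centre of its underside. It marks a slot that is not wanted.
- tag_white: White round tag, 20 mm across, 3 mm thick, fixed on the gate plate just beyond the end of one outer slot: at (+-50, +-28) mm from gate_center along its axes. Which colour is at which outer slot varies. Origin: centre of its underside. It marks a slot that is not wanted.
- nozzle: Small steel piping nozzle, 28 mm across, 36 mm tall, loose, standing on a corner of the mixer's housing top. Bystander. Origin: centre of its underside.
- beaker: Aluminium beaker, 72 mm across, 85 mm tall, loose, on the bench beside the mixer. Bystander. Origin: centre of its underside.
- bun_a: Baked choux bun, 72 mm across, 45 mm tall, loose on the bench beyond the mixer. Bystander. Origin: centre of its underside.
- bun_b: Second, darker choux bun, 72 mm across, 45 mm tall, loose on the bench beyond the mixer. Bystander. Origin: centre of its underside.
- shaker: Clear sugar shaker jar with steel cap, 66 mm across, 130 mm tall, loose on the bench beyond the mixer. Bystander. Origin: centre of its underside.

How it is judged:
By the outcome, as a careful person would: the job done as asked, in the order asked, and still so for the second after the job is handed in, with the robot touching nothing.
It also fails if it takes over 64 s, if anything falls off the work surface, if the arm or the gripper's body presses on something with over 40 N, if the wrist force passes 120 N, or if a joint passes its speed limit or range.

## Working session

There is one attempt and no reset: what is moved stays moved. The work goes in short steps, Python scripts to look and compute and a tool call to move; the robot and the scene stay as the last step left them, time stands still between calls to the robot, and variables do not carry over. Pictures are saved under pics/ and viewed, at most 10 in all, crops included, and the job is handed in when it is done.

Besides the shell and the picture viewer there is one more tool, called after "Emit:" by a JSON object that holds its "name" and its "arguments", one argument or row to a line. move_arm: Moves the arm, as the interface text tells. Shift numbers are shares of 0.6 m and turn numbers shares of 6 degrees, none past 1 either way. Its arguments: {"type":"object","properties":{"targets":{"type":"array"}},"required":["targets"]}

```bash
mkdir -p pics; python3 - <<'E'
from plant import *
import cv2,numpy as np
for n in("top","side"):
    f=grab_frame(n);cv2.imwrite(f"pics/{n}0.png",f[:,:,::-1]);c=get_calibration(n);print(n,c)
s=state();print(s)
E
```

```text
top {'vertical_fov': 49.880328012634486, 'cx': 312.1377130866844, 'cy': 199.95166283315524, 'dist_coeffs': array([0.02014019, 0.        , 0.        , 0.        , 0.        ]), 'R': array([[-0.1336209 , -0.9910189 , -0.00519492],
       [-0.96798246,  0.13163524, -0.21373378],
       [ 0.21249805, -0.02353071, -0.97687813]]), 't': array([0.09275938, 0.68181778, 0.83107999])}
side {'vertical_fov': 48.506224178088374, 'cx': 312.82876902819805, 'cy': 194.7618552520944, 'dist_coeffs': array([-0.07023601,  0.        ,  0.        ,  0.        ,  0.        ]), 'R': array([[-0.98512031, -0.17152422, -0.01083564],
       [-0.11801233,  0.72092392, -0.68289222],
       [ 0.12494423, -0.67145226, -0.73043877]]), 't': array([0.66540871, 0.18685306, 1.13936294])}
{'time': 0.1, 'joint_pos': array([-1.36501878e+00,  5.32977638e-02,  1.61416018e+00, -2.53690377e-05,
        1.47602526e+00, -1.19012316e-01]), 'joint_vel': array([ 0.00074076, -0.00178159, -0.00421846, -0.00059985,  0.00057167,
       -0.00232263]), 'joint_efforts': array([ 1.07635216e-03, -3.94896269e+01, -3.71365571e+01, -6.78033894e-05,
        3.85187828e-03,  1.48995653e-06]), 'tool_pos': array([ 0.19932229, -0.59180963,  0.25517955]), 'tool_rot': array([-9.43839175e-04,  9.86842259e-01,  1.61683215e-01, -5.36102692e-05]), 'contact_force': array([-0.313389  ,  0.33215448,  0.06724891]), 'ft_torque': array([-0.03431446,  0.01913302, -0.04713771]), 'grasp_force': 0.0, 'gripper_width': 0.9973592295174675}
```

View pics/top0.png

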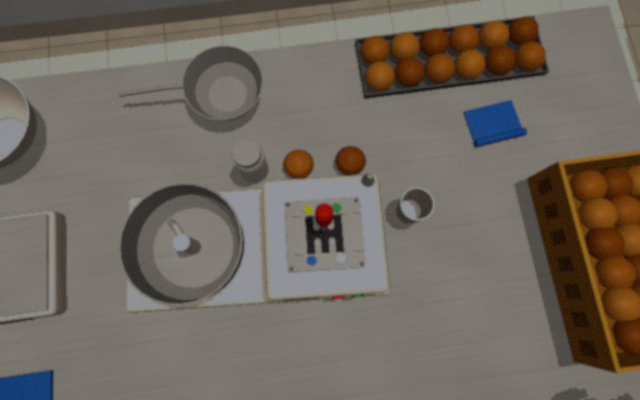

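View pics/side0.png

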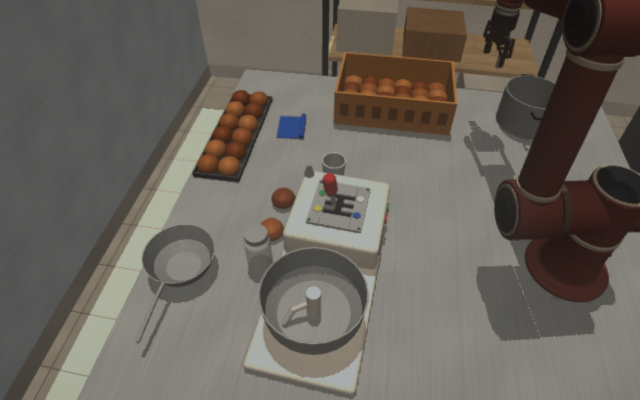

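```bash
cat > h.py <<'E'
from plant import *
import cv2,numpy as np
def ray(cal,uv):
    f=200/np.tan(np.radians(cal["vertical_fov"]/2));K=np.array([[f,0,cal["cx"]],[0,f,cal["cy"]],[0,0,1]])
    p=cv2.undistortPoints(np.array([[uv]],float),K,cal["dist_coeffs"])[0,0]
    R=np.array(cal["R"]);return -R.T@cal["t"],R.T@np.array([p[0],p[1],1])
def onz(cal,uv,z):
    o,d=ray(cal,uv);return o+d*(z-o[2])/d[2]
def meet(rs):
    A=0;b=0
    for o,d in rs:
        d=d/np.linalg.norm(d);P=np.eye(3)-np.outer(d,d);A=A+P;b=b+P@o
    return np.linalg.solve(A,b)
def blob(f,col,roi):
    x0,y0,x1,y1=roi;h=cv2.cvtColor(f[y0:y1,x0:x1],cv2.COLOR_RGB2HSV)
    H,S,V=cv2.split(h)
    hr={"red":(H<5)|(H>174),"green":(H>45)&(H<90),"blue":(H>100)&(H<130),"yellow":(H>22)&(H<35)}[col]
    m=(hr&(S>130)&(V>60)).astype(np.uint8)
    n,l,st,c=cv2.connectedComponentsWithStats(m)
    i=1+np.argmax(st[1:,4]);return c[i]+[x0,y0],st[i]
G=lambda g,p,a:np.array([[np.cos(a),np.sin(a)],[-np.sin(a),np.cos(a)]])@(np.array(p)[:2]-g)
E
python3 - <<'E'
from h import *
from scipy.optimize import least_squares
loc={"green":(50,-28),"yellow":(50,28),"blue":(-50,28)}
roi={"top":(290,195,362,270),"side":(308,170,368,228)}
pts={};red=[]
for n in roi:
    f=cv2.imread(f"pics/{n}0.png")[:,:,::-1].copy();c=get_calibration(n)
    for k in loc:
        uv,st=blob(f,k,roi[n]);p=onz(c,uv,.123);pts[n,k]=p;print(n,k,uv,st[4],p.round(4))
    uv,st=blob(f,"red",roi[n]);print(n,"red",uv,st);red.append(ray(c,uv))
def fit(v):
    r=[]
    for (n,k),p in pts.items(): r+=list(G(v[:2],p,v[2])-np.array(loc[k])/1000)
    return r
s=least_squares(fit,[.6,0,0]);print(s.x,(np.array(s.fun)*1000).round(1))
m=meet(red);print("grip",m,G(s.x[:2],m,s.x[2]))
E
```

```text
top green [336.12195122 207.46341463] 41 [ 0.656  -0.0434  0.123 ]
top yellow [307.86206897 209.5       ] 58 [0.6594 0.0126 0.123 ]
top blue [311.26530612 260.08163265] 49 [0.5601 0.0191 0.123 ]
top red [323.6485623  214.59744409] [ 26   9  18  23 313]Traceback (most recent call last):
  File "<stdin>", line 9, in <module>
  File "h.py", line 20, in blob
    i=1+np.argmax(st[1:,4]);return c[i]+[x0,y0],st[i]
        ~~~~~~~~~^^^^^^^^^^
    return _wrapfunc(a, 'argmax', axis=axis, out=out, **kwds)
    return bound(*args, **kwds)
ValueError: attempt to get argmax of an empty sequence
```

```bash
sed -i 's/S>130/S>90/;s/V>60/V>45/' h.py
cat > fit.py <<'E'
from h import *
from scipy.optimize import least_squares
loc={"green":(50,-28),"yellow":(50,28),"blue":(-50,28)}
roi={"top":(290,195,362,270),"side":(308,170,368,228)}
pts={};red=[]
for n in roi:
    f=cv2.imread(f"pics/{n}0.png")[:,:,::-1].copy();c=get_calibration(n)
    for k in loc:
      try:
        uv,st=blob(f,k,roi[n]);p=onz(c,uv,.123);pts[n,k]=p;print(n,k,uv,st[4],p.round(4))
      except ValueError: print("no",n,k)
    uv,st=blob(f,"red",roi[n]);print(n,"red",uv,st);red.append(ray(c,uv))
def fit(v):
    r=[]
    for (n,k),p in pts.items(): r+=list(G(v[:2],p,v[2])-np.array(loc[k])/1000)
    return r
s=least_squares(fit,[.6,0,0]);print(s.x,(np.array(s.fun)*1000).round(1))
m=meet(red);print("grip",m,G(s.x[:2],m,s.x[2]))
E
python3 fit.py
```

```text
top green [336.40740741 207.42592593] 54 [ 0.6559 -0.044   0.123 ]
top yellow [308.06493506 209.38961039] 77 [0.6596 0.0122 0.123 ]
top blue [311.11940299 260.        ] 67 [0.5602 0.0194 0.123 ]
top red [323.45953757 214.75433526] [ 25   8  19  25 346]
side green [322.25 192.45] 20 [ 0.6567 -0.0436  0.123 ]
side yellow [317.08333333 207.88888889] 36 [0.6611 0.0117 0.123 ]
side blue [356.06666667 214.93333333] 30 [0.5613 0.019  0.123 ]
side red [329.71369295 183.42738589] [ 15   3  14  22 241]
[ 0.60850943 -0.01231335 -0.07258866] [-0.4 -0.1 -0.8  0.1 -0.4  0.1  0.3  0.3  0.7 -0.3  0.6 -0.2]
grip [ 0.63322606 -0.01345605  0.19049731] [0.02473442 0.00065288]
```

Emit:
{"name": "move_arm", "arguments": {
  "targets": [
    [[0, 0, 0, -0.01, 0.95], [0, 0, 0, -0.007, 0.95], [0, 0, 0, 0, 0.95], [0, 0, 0, 0, 0.95], [0, 0, 0, 0, 0]]
  ]
}}

```text
time: 0.52
tool_pos: [0.1994, -0.592, 0.2659]
tool_rot: [-0.0, 0.999, -0.037, -0.0]
contact_force: [0.4, 0.8, -0.5]
gripper_width: 0.298
grasp_force: 0.0
```

Emit:
{"name": "move_arm", "arguments": {
  "targets": [
    [[0, 0.037, -0.05, 0, 0], [0, 0.037, -0.05, 0, 0], [0, 0.037, -0.05, 0, 0], [0, 0.037, -0.05, 0, 0], [0, 0.037, -0.05, 0, 0]]
  ]
}}

```text
time: 0.93
tool_pos: [0.3218, -0.4492, 0.266]
tool_rot: [-0.0, 0.999, -0.035, -0.0]
contact_force: [0.4, -0.8, 1.2]
gripper_width: -0.006
grasp_force: 0.0
```

Emit:
{"name": "move_arm", "arguments": {
  "targets": [
    [[0, 0.037, -0.05, 0, 0], [0, 0.037, -0.05, 0, 0], [0, 0.037, -0.05, 0, 0], [0, 0.037, -0.05, 0, 0], [0, 0.037, -0.05, 0, 0]]
  ]
}}

```text
time: 1.35
tool_pos: [0.4435, -0.3076, 0.2662]
tool_rot: [-0.0, 0.999, -0.035, -0.0]
contact_force: [-0.1, -0.5, -0.4]
gripper_width: -0.004
grasp_force: 0.0
```

Emit:
{"name": "move_arm", "arguments": {
  "targets": [
    [[0, 0.037, -0.05, 0, 0], [0, 0.037, -0.05, 0, 0], [0, 0.037, -0.05, 0, 0], [0, 0.037, -0.05, 0, 0], [0, 0.037, -0.05, 0, 0]]
  ]
}}

```text
time: 1.77
tool_pos: [0.5652, -0.166, 0.2661]
tool_rot: [-0.0, 0.999, -0.035, -0.0]
contact_force: [0.3, -0.4, -0.3]
gripper_width: -0.005
grasp_force: 0.0
```

Emit:
{"name": "move_arm", "arguments": {
  "targets": [
    [[0, 0.04, -0.05, 0, 0], [0, 0.04, -0.05, 0, 0], [0, 0.04, -0.05, 0, 0], [0, 0.04, -0.05, 0, 0], [0, 0.04, -0.05, 0, 0]]
  ]
}}

```text
time: 2.18
tool_pos: [0.6959, -0.0253, 0.2658]
tool_rot: [0.0, 0.999, -0.035, -0.0]
contact_force: [-0.0, -0.3, 0.9]
gripper_width: -0.001
grasp_force: 0.0
```

```bash
python3 - <<'E'
from h import *
g=np.array([.6085,-.0123]);a=-.0726
s=state();p=s["tool_pos"];print(p,G(g,p,a),s["contact_force"])
for n in("side","wrist"):
    f=grab_frame(n);cv2.imwrite(f"pics/{n}1.png",f[:,:,::-1])
side=cv2.imread("pics/side1.png")[130:260,250:450]
w=cv2.imread("pics/wrist1.png")
cv2.imwrite("pics/c1.png",np.vstack([cv2.resize(side,(480,312)),cv2.resize(w,(480,288))]))
E
```

```text
[ 0.69591065 -0.02526491  0.26583238] [ 0.08812082 -0.00659032] [-0.01694662 -0.34313667  0.90243997]
```

View pics/c1.png

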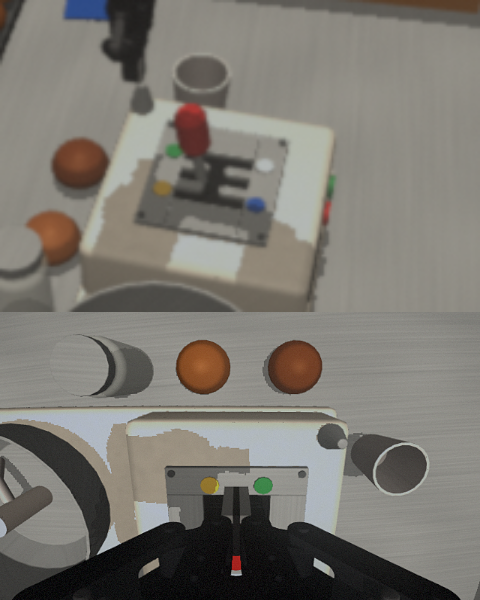

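Emit:
{"name": "move_arm", "arguments": {
  "targets": [
    [[0, 0, -0.011, 0.04, 0], [0, 0, 0, 0.045, 0], [0, 0, 0, 0.045, 0], [0, -0.02, 0, 0, 0], [0, -0.01, 0, 0, 0]]
  ]
}}

```text
time: 2.7
tool_pos: [0.6749, -0.0192, 0.1845]
tool_rot: [-0.0, 0.999, -0.036, -0.004]
contact_force: [-1.0, -1.1, 0.3]
gripper_width: 0.002
grasp_force: 0.0
```

Emit:
{"name": "move_arm", "arguments": {
  "targets": [
    [[0, -0.01, 0, 0, 0], [0, -0.01, 0, 0, 0], [0, -0.01, 0, 0, 0], [0, -0.01, 0, 0, 0], [0, -0.01, 0, 0, 0]]
  ]
}}

```text
time: 3.12
tool_pos: [0.6482, -0.017, 0.1905]
tool_rot: [0.0, 0.999, -0.036, 0.002]
contact_force: [1.7, 0.0, 2.1]
gripper_width: -0.0
grasp_force: 0.0
```

```bash
cat > look.py <<'E'
from h import *
import sys
g=np.array([.6085,-.0123]);a=-.0726
s=state();p=s["tool_pos"];print(s["time"],"tcp gate",G(g,p,a).round(4),p[2].round(4),"F",s["contact_force"].round(1))
roi={"top":(290,195,362,270),"side":(308,160,368,228)};rs=[]
for n in roi:
    f=grab_frame(n);cv2.imwrite(f"pics/{n}_{sys.argv[1]}.png",f[:,:,::-1])
    try:
        uv,st=blob(f,"red",roi[n]);print(n,uv.round(1),st[2:]);rs.append(ray(get_calibration(n),uv))
        q=onz(get_calibration(n),uv,.185);print(G(g,q,a).round(4))
    except ValueError: print("no red",n)
if len(rs)==2: m=meet(rs);print("grip gate",G(g,m,a).round(4),m[2].round(3))
t=cv2.imread(f"pics/top_{sys.argv[1]}.png")[170:310,230:420];q=cv2.imread(f"pics/side_{sys.argv[1]}.png")[130:260,260:440]
cv2.imwrite(f"pics/c_{sys.argv[1]}.png",np.hstack([cv2.resize(t,(400,295)),cv2.resize(q,(400,295))]))
E
python3 look.py 2
```

```text
3.1167 tcp gate [ 0.04   -0.0018] 0.1905 F [1.7 0.  2.1]
top [324.7 223.7] [ 20  20 312]
[ 0.0086 -0.0007]
side [335.6 184.2] [ 14  22 241]
[ 0.0115 -0.0054]
grip gate [ 0.0092 -0.0005] 0.19
```

Emit:
{"name": "move_arm", "arguments": {
  "targets": [
    [[0, -0.006, 0, 0.002, 0], [0, -0.006, 0, 0.002, 0], [0, -0.003, 0, 0, 0], [0, 0, 0, 0, 0], [0, 0, 0, 0, 0]]
  ]
}}

```text
time: 3.63
tool_pos: [0.6382, -0.0162, 0.1853]
tool_rot: [-0.0, 0.999, -0.037, -0.001]
contact_force: [0.5, 0.5, -1.6]
gripper_width: 0.001
grasp_force: 0.0
```

```bash
python3 look.py 3
```

```text
3.6333 tcp gate [ 0.0299 -0.0018] 0.1853 F [ 0.5  0.5 -1.6]
top [325.1 229.4] [ 20  18 281]
[-0.0019 -0.0006]
side [339.2 184.6] [ 13  22 247]
[ 0.0028 -0.0061]
grip gate [-0.0004 -0.0004] 0.191
```

View pics/c_3.png

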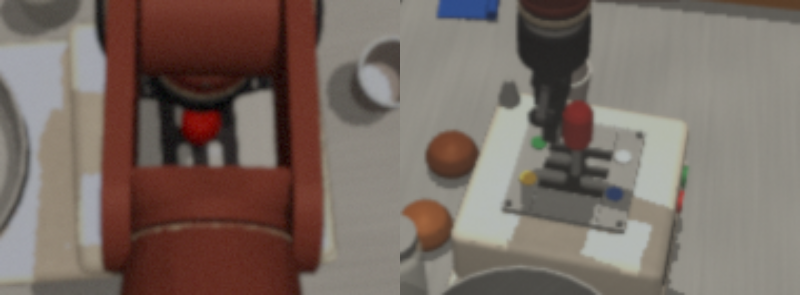

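Emit:
{"name": "move_arm", "arguments": {
  "targets": [
    [[0, 0.042, 0, 0, 0], [0, 0, -0.048, 0, 0], [0, 0, -0.048, 0, 0], [0, -0.046, 0, 0, 0], [0, -0.046, 0, 0, 0]]
  ]
}}

```text
time: 4.15
tool_pos: [0.6127, 0.0446, 0.185]
tool_rot: [-0.0, 0.999, -0.036, -0.001]
contact_force: [0.5, -0.2, 0.2]
gripper_width: 0.002
grasp_force: 0.0
```

Emit:
{"name": "move_arm", "arguments": {
  "targets": [
    [[0, 0, 0.02, 0, 0], [0, 0, 0.012, 0, 0], [0, 0, 0.01, 0, 0], [0, 0, 0.01, 0, 0], [0, 0, 0, 0, 0]]
  ]
}}

```text
time: 4.57
tool_pos: [0.6115, 0.0106, 0.1865]
tool_rot: [0.0, 0.999, -0.037, 0.0]
contact_force: [1.2, 0.0, 0.8]
gripper_width: 0.002
grasp_force: 0.0
```

```bash
python3 look.py 4
```

```text
4.5667 tcp gate [0.0013 0.0231] 0.1865 F [1.2 0.  0.8]
top [319.7 222.9] [ 49  24 281]
[0.0106 0.0083]
side [345.5 182.4] [ 5 17 34]
[-0.011  -0.0173]
grip gate [-0.0047  0.0091] 0.214
```

Emit:
{"name": "move_arm", "arguments": {
  "targets": [
    [[0, 0, 0.01, 0, 0], [0, 0, 0.01, 0, 0], [0, 0, 0.01, 0, 0], [0, 0, 0.005, 0, 0], [0, 0, 0, 0, 0]]
  ]
}}

```text
time: 5.08
tool_pos: [0.6092, -0.0096, 0.1861]
tool_rot: [0.0, 0.999, -0.037, 0.0]
contact_force: [-0.6, -0.4, 0.4]
gripper_width: 0.0
grasp_force: 0.0
```

```bash
python3 look.py 5
```

```text
5.0833 tcp gate [0.0005 0.0027] 0.1861 F [-0.6 -0.4  0.4]
top [349.6 228. ] [ 19  23 126]
[-0.002  -0.0452]
side [346.7 179.6] [ 4 14 26]
[-0.0119 -0.0277]
grip gate [-0.0042 -0.0469] 0.166
```

View pics/c_5.png

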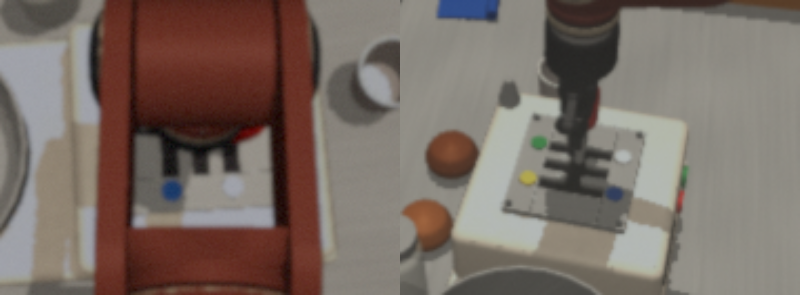

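Emit:
{"name": "move_arm", "arguments": {
  "targets": [
    [[0, 0, 0.008, 0, 0], [0, 0, 0.005, 0, 0], [0, 0, 0.003, 0, 0], [0, 0, 0.002, 0, 0], [0, 0, 0, 0, 0]]
  ]
}}

```text
time: 5.6
tool_pos: [0.6084, -0.0197, 0.1861]
tool_rot: [0.0, 0.999, -0.037, 0.0]
contact_force: [-0.2, 0.9, 0.2]
gripper_width: -0.0
grasp_force: 0.1
```

Emit:
{"name": "move_arm", "arguments": {
  "targets": [
    [[0, 0, 0.002, 0, 0], [0, 0, 0, 0, 0]]
  ]
}}

```text
time: 5.77
tool_pos: [0.6083, -0.0208, 0.1861]
tool_rot: [0.0, 0.999, -0.037, 0.0]
contact_force: [-0.2, 0.7, 0.4]
gripper_width: 0.003
grasp_force: 0.2
```

Emit:
{"name": "move_arm", "arguments": {
  "targets": [
    [[0, 0, 0.002, 0, 0], [0, 0, 0, 0, 0], [0, 0, 0.002, 0, 0], [0, 0, 0, 0, 0]]
  ]
}}

```text
time: 6.1
tool_pos: [0.6081, -0.0232, 0.1861]
tool_rot: [0.0, 0.999, -0.037, 0.0]
contact_force: [1.2, -0.3, 1.3]
gripper_width: -0.001
grasp_force: 0.3
```

Emit:
{"name": "move_arm", "arguments": {
  "targets": [
    [[0, 0, 0.002, 0, 0], [0, 0, 0, 0, 0]]
  ]
}}

```text
time: 6.27
tool_pos: [0.6081, -0.0241, 0.1862]
tool_rot: [-0.0, 0.999, -0.037, 0.0]
contact_force: [0.1, 1.5, 0.2]
gripper_width: -0.001
grasp_force: 0.7
```

Emit:
{"name": "move_arm", "arguments": {
  "targets": [
    [[0, 0, 0.002, 0, 0], [0, 0, 0, 0, 0]]
  ]
}}

```text
time: 6.43
tool_pos: [0.6081, -0.0246, 0.1863]
tool_rot: [-0.001, 0.999, -0.036, 0.0]
contact_force: [0.4, 4.5, 0.3]
gripper_width: 0.001
grasp_force: 1.9
```

Emit:
{"name": "move_arm", "arguments": {
  "targets": [
    [[0, 0, -0.037, 0, 0], [0, -0.04, 0, 0, 0], [0, -0.04, 0, 0, 0], [0, -0.04, 0, 0, 0], [0, 0, 0, 0, 0]]
  ]
}}

```text
time: 6.85
tool_pos: [0.5344, 0.0022, 0.1848]
tool_rot: [0.0, 0.999, -0.036, -0.002]
contact_force: [0.5, 0.2, -0.1]
gripper_width: 0.0
grasp_force: 0.0
```

```bash
python3 look.py 6
```

```text
6.85 tcp gate [-0.075   0.0091] 0.1848 F [ 0.5  0.2 -0.1]
top [348.9 225.5] [ 34  26 278]
[ 0.0027 -0.0444]
side [343.2 173.4] [ 14  23 251]
[ 0.001  -0.0474]
grip gate [ 0.0013 -0.0441] 0.188
```

View pics/c_6.png

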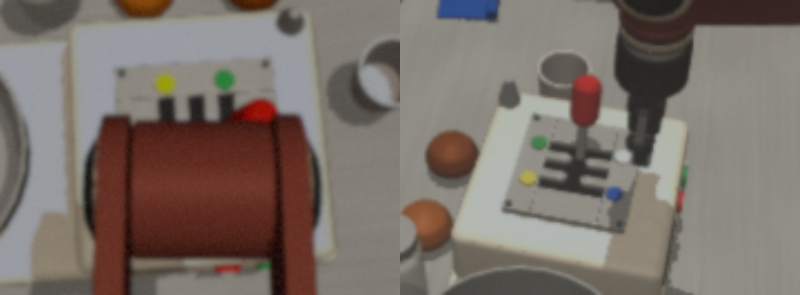

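Emit:
{"name": "move_arm", "arguments": {
  "targets": [
    [[0, 0, 0.046, 0, 0], [0, 0, 0.046, 0, 0], [0, 0.035, 0, 0, 0], [0, 0.025, 0, 0, 0], [0, 0.01, 0, 0, 0]]
  ]
}}

```text
time: 7.37
tool_pos: [0.578, -0.0575, 0.1866]
tool_rot: [0.0, 0.999, -0.037, 0.001]
contact_force: [0.5, -0.5, 0.6]
gripper_width: 0.001
grasp_force: 0.0
```

Emit:
{"name": "move_arm", "arguments": {
  "targets": [
    [[0, 0.01, 0, 0, 0], [0, 0.01, 0, 0, 0], [0, 0.01, 0, 0, 0], [0, 0.01, 0, 0, 0], [0, 0, 0, 0, 0]]
  ]
}}

```text
time: 7.78
tool_pos: [0.6004, -0.0578, 0.186]
tool_rot: [-0.0, 0.999, -0.036, 0.0]
contact_force: [0.6, 0.4, 0.4]
gripper_width: -0.003
grasp_force: 0.0
```

```bash
python3 look.py 7
```

```text
7.7833 tcp gate [-0.0048 -0.0459] 0.186 F [0.6 0.4 0.4]
top [338.4 214.1] [ 20  26 118]
[ 0.0248 -0.0269]
side [333.4 172.7] [ 14  23 232]
[ 0.0255 -0.044 ]
grip gate [ 0.0218 -0.0257] 0.203
```

Emit:
{"name": "move_arm", "arguments": {
  "targets": [
    [[0, 0.01, 0, 0, 0], [0, 0.008, 0, 0, 0], [0, 0.005, 0, 0, 0], [0, 0.002, 0, 0, 0], [0, 0, 0, 0, 0]]
  ]
}}

```text
time: 8.3
tool_pos: [0.6145, -0.0588, 0.1855]
tool_rot: [-0.0, 0.999, -0.036, -0.0]
contact_force: [-1.4, 1.6, -1.7]
gripper_width: 0.002
grasp_force: 1.0
```

Emit:
{"name": "move_arm", "arguments": {
  "targets": [
    [[0, 0.002, 0, 0, 0], [0, 0, 0, 0, 0]]
  ]
}}

```text
time: 8.47
tool_pos: [0.6158, -0.0592, 0.1861]
tool_rot: [0.0, 0.999, -0.037, 0.0]
contact_force: [-2.4, 0.1, -0.5]
gripper_width: -0.002
grasp_force: 0.9
```

Emit:
{"name": "move_arm", "arguments": {
  "targets": [
    [[0, 0.002, 0, 0, 0], [0, 0, 0, 0, 0]]
  ]
}}

```text
time: 8.63
tool_pos: [0.6171, -0.0593, 0.1863]
tool_rot: [0.0, 0.999, -0.037, 0.0]
contact_force: [-2.1, 0.5, -1.1]
gripper_width: 0.005
grasp_force: 0.8
```

```bash
python3 look.py 8
```

```text
8.6333 tcp gate [ 0.012  -0.0463] 0.1863 F [-2.1  0.5 -1.1]
top [342.9 206.6] [ 35  20 151]
[ 0.0382 -0.0361]
side [326.5 172.9] [ 14  23 234]
[ 0.0422 -0.0394]
grip gate [ 0.0395 -0.0358] 0.188
```

Still moving; push on in small steps until the force rises at the stop.

Emit:
{"name": "move_arm", "arguments": {
  "targets": [
    [[0, 0.002, 0, 0, 0], [0, 0, 0, 0, 0], [0, 0.002, 0, 0, 0], [0, 0, 0, 0, 0]]
  ]
}}

```text
time: 9.07
tool_pos: [0.6195, -0.0594, 0.1861]
tool_rot: [0.0, 0.999, -0.037, 0.0]
contact_force: [-1.4, 0.9, -1.2]
gripper_width: 0.002
grasp_force: 0.8
```

Emit:
{"name": "move_arm", "arguments": {
  "targets": [
    [[0, 0.002, 0, 0, 0], [0, 0, 0, 0, 0]]
  ]
}}

```text
time: 9.23
tool_pos: [0.6207, -0.0595, 0.1861]
tool_rot: [-0.0, 0.999, -0.037, 0.0]
contact_force: [-1.8, 1.7, -0.8]
gripper_width: -0.001
grasp_force: 0.8
```

Emit:
{"name": "move_arm", "arguments": {
  "targets": [
    [[0, 0.002, 0, 0, 0], [0, 0, 0, 0, 0]]
  ]
}}

```text
time: 9.4
tool_pos: [0.6219, -0.0596, 0.1861]
tool_rot: [-0.0, 0.999, -0.037, 0.0]
contact_force: [-2.2, 0.2, -0.8]
gripper_width: 0.005
grasp_force: 0.8
```

Emit:
{"name": "move_arm", "arguments": {
  "targets": [
    [[0, 0.002, 0, 0, 0], [0, 0, 0, 0, 0]]
  ]
}}

```text
time: 9.57
tool_pos: [0.6227, -0.0596, 0.186]
tool_rot: [-0.0, 0.999, -0.037, -0.0]
contact_force: [-4.6, 1.1, 0.1]
gripper_width: 0.0
grasp_force: 1.6
```

Emit:
{"name": "move_arm", "arguments": {
  "targets": [
    [[0, 0.002, 0, 0, 0], [0, 0, 0, 0, 0]]
  ]
}}

```text
time: 9.73
tool_pos: [0.6236, -0.0596, 0.1858]
tool_rot: [-0.0, 0.999, -0.037, -0.001]
contact_force: [-4.3, -0.0, -0.0]
gripper_width: 0.003
grasp_force: 2.4
```

```bash
python3 look.py 9
```

```text
9.7333 tcp gate [ 0.0185 -0.0461] 0.1858 F [-4.3 -0.  -0. ]
top [342.2 202.5] [ 28  17 130]
[ 0.046  -0.0354]
side [324.6 173.3] [ 15  23 230]
[ 0.0466 -0.0367]
grip gate [ 0.046  -0.0353] 0.186
```

View pics/c_9.png

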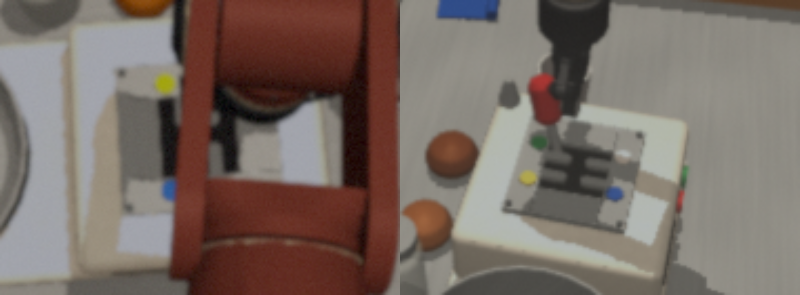

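Emit:
{"name": "move_arm", "arguments": {
  "targets": [
    [[0, 0.003, 0, 0, 0], [0, 0, 0, 0, 0]]
  ]
}}

```text
time: 10.0
tool_pos: [0.6248, -0.0596, 0.1855]
tool_rot: [-0.0, 0.999, -0.036, -0.002]
contact_force: [-6.3, 0.9, 0.2]
gripper_width: 0.001
grasp_force: 3.4
```

Emit:
{"name": "move_arm", "arguments": {
  "targets": [
    [[0, 0.003, 0, 0, 0], [0, 0, 0, 0, 0]]
  ]
}}

```text
time: 10.17
tool_pos: [0.626, -0.0597, 0.1852]
tool_rot: [-0.0, 0.999, -0.036, -0.003]
contact_force: [-9.5, 1.1, 0.5]
gripper_width: -0.004
grasp_force: 4.5
```

Emit:
{"name": "move_arm", "arguments": {
  "targets": [
    [[0, -0.03, 0, 0, 0], [0, -0.05, 0, 0, 0], [0, -0.05, 0.02, -0.03, 0], [0, -0.04, 0.05, -0.03, 0], [0, 0, 0.06, -0.03, 0]]
  ]
}}

```text
time: 10.58
tool_pos: [0.5183, -0.1285, 0.24]
tool_rot: [-0.0, 0.999, -0.035, 0.0]
contact_force: [1.5, 0.7, -0.4]
gripper_width: 0.004
grasp_force: 0.0
```

Emit:
{"name": "move_arm", "arguments": {
  "targets": [
    [[0, 0, 0.06, 0, 0], [0, 0, 0.06, 0, 0], [0, 0, 0.06, 0, 0], [0, 0, 0.05, 0, 0], [0, 0, 0, 0, 0]]
  ]
}}

```text
time: 11.0
tool_pos: [0.5109, -0.2728, 0.2411]
tool_rot: [0.002, 0.999, -0.039, 0.002]
contact_force: [-0.2, 0.6, 0.1]
gripper_width: 0.003
grasp_force: 0.0
```

```bash
python3 look.py 10
```

```text
11.0 tcp gate [-0.0785 -0.2669] 0.2411 F [-0.2  0.6  0.1]
top [347.6 205.4] [ 22  23 361]
[ 0.0398 -0.045 ]
side [326.9 172.6] [ 14  23 253]
[ 0.0416 -0.0406]
grip gate [ 0.0417 -0.0454] 0.18
```

View pics/c_10.png

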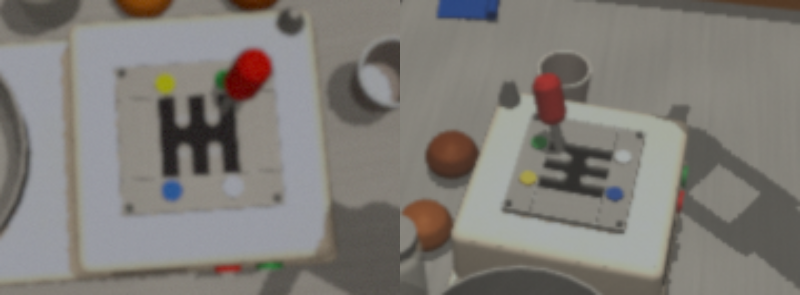

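```bash
python3 - <<'E'
from h import *
g=np.array([.6085,-.0123]);a=-.0726
R=np.array([[np.cos(a),-np.sin(a)],[np.sin(a),np.cos(a)]])
for n in("top","side"):
    c=get_calibration(n);f=200/np.tan(np.radians(c["vertical_fov"]/2));K=np.array([[f,0,c["cx"]],[0,f,c["cy"]],[0,0,1]])
    for l,cr in((0,0),(0,-.3),(.24,-.3),(.27,-.3),(.3,-.3)):
        v=np.array([np.sin(l)*np.cos(cr),np.sin(cr),np.cos(l)*np.cos(cr)])
        w=np.array([np.sin(l),np.sin(cr)*np.cos(l),np.cos(l)*np.cos(cr)])
        o=[]
        for u in (v,w):
            q=np.r_[g+R@(160e-3*u[:2]),.03+.16*u[2]]
            o.append(cv2.projectPoints(q[None],cv2.Rodrigues(c["R"])[0],c["t"],K,c["dist_coeffs"])[0][0,0].round(1))
        print(n,l,cr,*o)
    # silhouette and stem via refined mask on image 10
    im=cv2.imread(f"pics/{n}_10.png")[:,:,::-1].copy();h=cv2.cvtColor(im,cv2.COLOR_RGB2HSV)
    roi={"top":(325,190,365,225),"side":(312,155,345,195)}[n];x0,y0,x1,y1=roi
    s=h[y0:y1,x0:x1];m=(((s[...,0]<8)|(s[...,0]>170))&(s[...,1]>110)).astype(np.uint8)
    print(n,"rect",cv2.minAreaRect(cv2.findNonZero(m)+np.array([x0,y0],np.int32)))
    cv2.imwrite(f"pics/z_{n}.png",cv2.resize(im[y0:y1,x0:x1,::-1],None,fx=9,fy=9,interpolation=cv2.INTER_CUBIC))
A=[cv2.resize(cv2.imread(f"pics/z_{n}.png"),(395,395)) for n in("top","side")]
cv2.imwrite("pics/z.png",np.hstack(A))
s=state();print(s["time"])
E
```

```text
top 0 0 [324.7 228. ] [324.7 228. ]
top 0 -0.3 [350.6 227. ] [350.6 227. ]
top 0.24 -0.3 [348.8 207.9] [348.  207.1]
top 0.27 -0.3 [348.5 205.7] [347.5 204.8]
top 0.3 -0.3 [348.3 203.5] [347.1 202.5]
top rect ((346.9268798828125, 205.34149169921875), (16.554420471191406, 26.549541473388672), 38.65980911254883)
side 0 0 [339.8 185.1] [339.8 185.1]
side 0 -0.3 [343.5 174.1] [343.5 174.1]
side 0.24 -0.3 [329.5 173. ] [328.7 173.2]
side 0.27 -0.3 [327.7 173. ] [326.9 173.4]
side 0.3 -0.3 [326.1 173.1] [325.1 173.5]
side rect ((326.7884826660156, 172.94229125976562), (22.161123275756836, 11.7669677734375), 78.69007110595703)
11.1
```

Emit:
{"name": "move_arm", "arguments": {
  "targets": [
    [[0, 0, -0.06, 0, 0], [0, 0, -0.06, 0, 0], [0, 0, -0.06, 0, 0], [0, 0, -0.06, 0, 0], [0, 0, -0.06, 0, 0]]
  ]
}}

```text
time: 11.52
tool_pos: [0.5241, -0.0851, 0.2404]
tool_rot: [0.0, 0.999, -0.036, 0.001]
contact_force: [-0.3, -0.4, 0.0]
gripper_width: -0.005
grasp_force: 0.0
```

Emit:
{"name": "move_arm", "arguments": {
  "targets": [
    [[0, 0, -0.06, 0, 0], [0, 0, -0.009, 0.03, 0], [0, 0, 0, 0.06, 0], [0, 0.04, 0, 0, 0], [0, 0, 0, 0, 0]]
  ]
}}

```text
time: 11.93
tool_pos: [0.5493, -0.046, 0.1809]
tool_rot: [-0.001, 0.999, -0.035, -0.003]
contact_force: [-0.7, -0.5, 1.5]
gripper_width: -0.0
grasp_force: 0.0
```

```bash
python3 look.py 11
```

```text
11.9333 tcp gate [-0.0566 -0.0379] 0.1809 F [-0.7 -0.5  1.5]
top [348.6 204. ] [ 22  24 299]
[ 0.0424 -0.0469]
side [326.9 172.6] [ 14  23 254]
[ 0.0416 -0.0405]
grip gate [ 0.0435 -0.0476] 0.178
```

Emit:
{"name": "move_arm", "arguments": {
  "targets": [
    [[0, 0, 0.013, -0.005, 0], [0, 0.05, 0, 0, 0], [0, 0.035, 0, 0, 0], [0, 0.015, 0, 0, 0], [0, 0, 0, 0, 0]]
  ]
}}

```text
time: 12.45
tool_pos: [0.6123, -0.0615, 0.1917]
tool_rot: [0.0, 0.999, -0.037, 0.002]
contact_force: [-0.2, -0.1, -0.8]
gripper_width: 0.0
grasp_force: 0.0
```

```bash
python3 look.py 12
```

```text
12.45 tcp gate [ 0.0073 -0.0488] 0.1917 F [-0.2 -0.1 -0.8]
top [353.3 215. ] [17 11 70]
[ 0.0214 -0.0539]
side [326.9 172.6] [ 14  23 258]
[ 0.0414 -0.0405]
grip gate [ 0.0345 -0.0553] 0.169
```

Emit:
{"name": "move_arm", "arguments": {
  "targets": [
    [[0, 0.004, 0, 0, 0], [0, 0, 0, 0, 0], [0, 0.003, 0, 0, 0], [0, 0, 0, 0, 0]]
  ]
}}

```text
time: 12.88
tool_pos: [0.614, -0.0608, 0.1889]
tool_rot: [0.0, 0.999, -0.037, 0.0]
contact_force: [-0.0, 0.1, -0.3]
gripper_width: -0.003
grasp_force: 0.0
```

Emit:
{"name": "move_arm", "arguments": {
  "targets": [
    [[0, 0.003, 0, 0, 0], [0, 0, 0, 0, 0]]
  ]
}}

```text
time: 13.05
tool_pos: [0.6161, -0.061, 0.1888]
tool_rot: [-0.0, 0.999, -0.037, 0.0]
contact_force: [-0.4, -0.0, 0.5]
gripper_width: -0.001
grasp_force: 0.0
```

Emit:
{"name": "move_arm", "arguments": {
  "targets": [
    [[0, 0.003, 0, 0, 0], [0, 0, 0, 0, 0]]
  ]
}}

```text
time: 13.22
tool_pos: [0.6177, -0.0611, 0.1885]
tool_rot: [-0.0, 0.999, -0.037, -0.0]
contact_force: [-1.2, -0.1, 0.7]
gripper_width: -0.004
grasp_force: 0.4
```

```bash
python3 look.py 13
```

```text
13.2167 tcp gate [ 0.0127 -0.048 ] 0.1885 F [-1.2 -0.1  0.7]
top [355.6 212.3] [13 20 78]
[ 0.0261 -0.0584]
side [326.5 173. ] [ 14  23 236]
[ 0.0422 -0.0389]
grip gate [ 0.0387 -0.0607] 0.162
```

Emit:
{"name": "move_arm", "arguments": {
  "targets": [
    [[0, 0.003, 0, 0, 0], [0, 0.003, 0, 0, 0], [0, 0, 0, 0, 0], [0, 0.003, 0, 0, 0], [0, 0, 0, 0, 0]]
  ]
}}

```text
time: 13.73
tool_pos: [0.6231, -0.0615, 0.1884]
tool_rot: [-0.0, 0.999, -0.037, -0.0]
contact_force: [-2.6, 1.1, -0.6]
gripper_width: 0.002
grasp_force: 1.0
```

Emit:
{"name": "move_arm", "arguments": {
  "targets": [
    [[0, 0.002, 0, 0, 0], [0, 0, 0, 0, 0]]
  ]
}}

```text
time: 13.9
tool_pos: [0.6238, -0.0615, 0.1882]
tool_rot: [-0.0, 0.999, -0.037, -0.001]
contact_force: [-4.7, 1.1, -0.3]
gripper_width: -0.0
grasp_force: 1.9
```

```bash
python3 look.py 14
```

```text
13.9 tcp gate [ 0.0189 -0.0479] 0.1882 F [-4.7  1.1 -0.3]
top [351.2 203. ] [22 17 75]
[ 0.044  -0.0518]
side [324.7 173.3] [ 15  23 234]
[ 0.0464 -0.0369]
grip gate [ 0.0488 -0.0535] 0.168
```

Now retreat gently, in about 1 mm steps at first.

Emit:
{"name": "move_arm", "arguments": {
  "targets": [
    [[0, -0.001, 0, 0, 0], [0, -0.001, 0, 0, 0], [0, -0.001, 0, 0, 0], [0, -0.001, 0, 0, 0], [0, -0.001, 0, 0, 0]]
  ]
}}

```text
time: 14.42
tool_pos: [0.6223, -0.0616, 0.1898]
tool_rot: [0.0, 0.999, -0.037, 0.002]
contact_force: [-0.2, -0.1, -0.3]
gripper_width: 0.0
grasp_force: 0.0
```

Emit:
{"name": "move_arm", "arguments": {
  "targets": [
    [[0, -0.001, 0, 0, 0], [0, -0.002, 0, 0, 0], [0, -0.002, 0, 0, 0], [0, -0.002, 0, 0, 0], [0, -0.002, 0, 0, 0]]
  ]
}}

```text
time: 14.83
tool_pos: [0.616, -0.061, 0.1889]
tool_rot: [0.0, 0.999, -0.037, 0.0]
contact_force: [-0.2, 0.4, -0.1]
gripper_width: -0.001
grasp_force: 0.0
```

```bash
python3 look.py 15
```

```text
14.8333 tcp gate [ 0.011 -0.048] 0.1889 F [-0.2  0.4 -0.1]
top [353.4 208.2] [18 19 97]
[ 0.034  -0.0551]
side [325.  172.9] [ 15  23 255]
[ 0.0459 -0.0384]
grip gate [ 0.044 -0.057] 0.166
```

Emit:
{"name": "move_arm", "arguments": {
  "targets": [
    [[0, -0.01, 0, 0, 0], [0, -0.03, 0, 0, 0], [0, -0.05, 0, 0, 0], [0, -0.05, 0, 0, 0], [0, 0, 0.02, -0.04, 0]]
  ]
}}

```text
time: 15.35
tool_pos: [0.5206, -0.0632, 0.2015]
tool_rot: [-0.003, 0.999, -0.036, -0.011]
contact_force: [-1.2, 1.1, -3.3]
gripper_width: 0.001
grasp_force: 0.0
```

Emit:
{"name": "move_arm", "arguments": {
  "targets": [
    [[0, 0, 0.04, -0.04, 0], [0, 0, 0.06, 0, 0], [0, 0, 0.06, 0, 0], [0, 0, 0.06, 0, 0], [0, 0, 0.05, 0, 0]]
  ]
}}

```text
time: 15.77
tool_pos: [0.5188, -0.2304, 0.2372]
tool_rot: [0.0, 0.999, -0.037, 0.0]
contact_force: [0.2, 0.3, 0.6]
gripper_width: 0.003
grasp_force: 0.0
```

Emit:
{"name": "move_arm", "arguments": {
  "targets": [
    [[0, 0, 0.04, 0, 0], [0, 0, 0.02, 0, 0], [0, 0, 0, 0, 0], [0, 0, 0, 0, 0], [0, 0, 0, 0, 0]]
  ]
}}

```text
time: 16.18
tool_pos: [0.517, -0.263, 0.2366]
tool_rot: [-0.0, 0.999, -0.036, -0.0]
contact_force: [0.2, -0.1, 0.4]
gripper_width: -0.001
grasp_force: 0.0
```

```bash
python3 look.py 16
```

```text
16.1833 tcp gate [-0.0731 -0.2567] 0.2366 F [ 0.2 -0.1  0.4]
top [346.8 204. ] [ 22  21 336]
[ 0.0426 -0.0437]
side [325.  172.9] [ 15  23 254]
[ 0.0459 -0.0383]
grip gate [ 0.0456 -0.0443] 0.179
```

View pics/c_16.png

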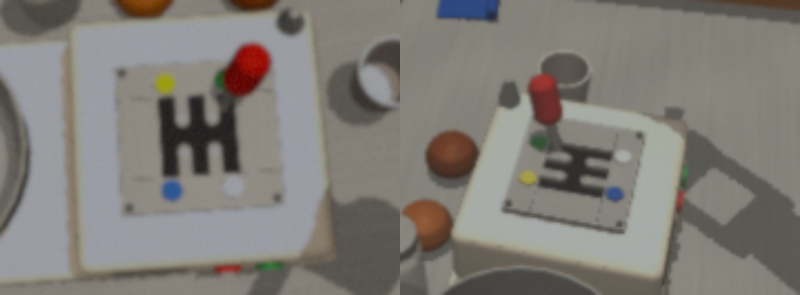

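The lever is at the end of the green slot (grip about 46 mm along x, side view 325, 173), and nothing else has moved. The arm is clear.

```bash
python3 -c "
from plant import job;print(job.job_done())"
```

```text
the job is handed in; nothing more can be done
None
```

I pushed the red lever along its slot to the crossbar, across, and home into the green-tagged slot using only the outside of the shut fingers. It sprang back about 4 mm after the first push, so I pushed it home again and it stayed. The arm is clear, nothing else in view on the mixer or close around it had moved, and the job is handed in at about 16 s.

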